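Fit the stop collar on the rewinder's set-screw flat and hold it

ROBOT

A 6-joint arm with a two-finger parallel gripper is mounted at the origin on a cart in front of the work surface, level with it; the furniture and walls round the work are solid. World frame = base frame: x ahead of the robot, y to its left, z up, the work surface at z = 0. Lengths are in mm, angles in rad, forces in N, time in s.
With the tool pointing down it reaches from about 325 to 925 mm from the base axis. Payload 3.1 kg.
Tool frame: the origin (TCP) lies midway between the tips of the shut fingers; the grasp point (between the pads) lies 19 mm behind it (env.tcp_to_grasp is the distance from the TCP to the grasp point, in mm); z points along the fingers, y is the line along which they close (so a half turn about z gives the same grasp; the last joint's range is limited). The gripper opens to 85 mm and grips with 20 to 120 N. Pads are 22 mm wide; open, the fingers measure 114 mm over their backs; the gripper's body (76 mm by 85 mm) begins 54 mm behind the grasp point. The pads swing forward as they close: fully open they stand 13 mm farther back than shut.
Start: joints at [-1.22, 0.217, 1.613, -0, 1.311, -0.112], TCP at [279.056, -559.256, 231.3] pointing down, gripper open.
Joint ranges: [-2.75, 2.75], [-0.78, 2.1], [0.31, 2.55], [-1.13, 4.27], [0.13, 2.63], [-2.58, 2.58]. Speed limits (rad/s): [2.79, 2.79, 3.14, 3.14, 3.14, 3.14].

INTERFACE

Orientations are given as a unit quaternion [x, y, z, w].
In Python, from bench import env gives the robot as it stands.
- The arm moves only by the tool move_arm, never from a script. Its argument "rows" is a list of rows, each a list of 3 entries, a list of its own where there are three numbers: the shift along the tool's x, y, z in cm, then the turn about the tool's z in degrees, then the opening, from -1 (shut) to 1 (fully open). A call has 1 to 12 rows; each row shifts and turns the commanded pose from where the row before left it, along the tool's axes as they then stand; what a row does not reach is not made up. A row lasts 1/8 s, in which the tool goes at most 62.5 mm and 10.7 degrees, less where a joint would pass 70% of its speed; a pose out of reach is approached as far as the arm can. A call is refused whole if a number of a shift passes 6.25 or a number of a turn 10.7, either way. A call with a gripper value outside its range is refused whole. The fingers move at their own pace and stop on an object; "newtons" is the grip in N (left out, the last holds). Time passes only in rows, so rows that do not move let the fingers close. It gives the time, the measured TCP pose, the force, the opening and the grip force at its end, in the units of the state.
- env.read_state(): the state, without advancing time (a new reading comes with each control period).
- env.read_camera(name): name is "side" or "top"; returns a dict with "img" (400x640x3 uint8, red, green, blue), "fx", "fy", "cx", "cy" (pixels), "rvec" (rotation vector, rad) and "tvec" (3), from world to camera coordinates, as OpenCV has them. Camera axes: x right, y down, z forward; pixel columns grow to the right and rows downward; lengths in mm; the calibration is good to about 2 mm. A picture is of the moment at which its call begins. There is no depth.
- env.job_done(): hands the job in; it is judged then, once.
Trained networks look in a picture, given as the dict that the camera call returned (one of the last four; its "shot" number tells which), for a name from the list of things; names that differ only in an ending like _2 or _b are one class to them, and where a whole thing is asked for, a point or a joint stands for the part that bears it (a point fixed in the world has none). Each returns a list of dicts, best first, with "score" (0 to 1); they miss things now and then, are a little off and sometimes report something else, mostly with a low value. They report only what shows in the picture. A call takes as long as a camera call. They do not tell look-alikes from the thing itself.
- env.find_in(picture, thing): "at" ([x, y, z] in mm, in world coordinates, good to about 4 mm: the middle of the surface that is visible of it).
- env.spot_point(picture, thing): "at" ([x, y, z] in mm, in world coordinates, good to about 4 mm: a listed point, or the origin of a listed thing).
The state is a dict: "t": time; "joint_pos": joint angles; "qvel": joint speeds; "effort": joint torques, N m; "tcp_pos": TCP position; "orientation": TCP orientation; "wrist_force": force on the tool from outside, world axes, zero at the start; "moment": the same for the moment, N m; "width": finger opening in mm; "grasp_force": force on a finger pad.
Only numpy, scipy, OpenCV 4.12 (cv2) and the standard library are available. Lean on these libraries where they do the work, as an engineer would, in place of code of your own. Each camera call takes 0.05 s, during which the arm holds its last target. There are 200 camera calls.

TASK

The spool is on the fibre rewinder and its stop collar has to go back on. Feel for the set-screw flat with the fingers on the bare shaft end and turn the shaft until that flat faces the front panel, a finger pressed on it; only then slip the collar over the shaft with its set screw on the flat, without forcing it. Finish while still holding the collar there, level, its top flush with the end of the shaft and its screw facing the front panel, so that I can tighten the screw; leave the other things on the bench where they are.

Things in the scene. Friction and masses are not known exactly. Their poses are not given: they have to be found in the camera images.
- rewinder: Grey desktop fibre rewinder, fixed; housing 190 x 160 x 48 mm with a black sloped front panel (green display, knob, two buttons). On it a spool of yellow fibre, 120 mm across, top 110 mm above the bench, with an aluminium cone up to 116 mm. Origin on the bench, on the upright spindle's axis; z up, -x points to the front panel.
- shaft_end (a point): Centre of the end face of the shaft, 148 mm above the bench, axes as rewinder (they do not turn with the shaft: -x is towards the front panel). The bare shaft above the cone is 20 mm thick and 32 mm long, dark, full round below 126 mm, with one bright milled flat above. Spindle, shaft and spool turn together without end, with light drag, and stay where left.
- flat_level (a point): Point on the shaft's axis half-way up the set-screw flat (137 mm above the bench), axes as shaft_end. The flat reaches from the shaft end 22 mm down, is 15 mm wide and lies 6.2 mm from the axis: 16.2 mm across it instead of 20. Which way it faces is not given (feel or see it): at the start up to 75 degrees either side of straight towards the front panel.
- collar_center (a point): Centre (half-way up) of the loose brass collar, about 110 g, lying on the bench: 40 mm across, 20 mm high, bore 22 mm along z (up), two wrench flats 34 mm apart on its +y and -y sides, for the fingers. Set screw on its -x side.
- collar_top (a point): Centre of the collar's upper face, 10 mm above its centre. Let go on the shaft, the collar would sink until its screw stands on the lower end of the flat, 9 mm below flush.
- collar_screw (a point): Outer end of the collar's dark set screw, half-way up, 24 mm from the bore's axis, on the collar's -x side. The screw is 6 mm thick and reaches into the bore to 7.6 mm from the axis, so that the collar goes farther than 7 mm down the shaft only with the screw over the flat (within about 15 degrees).
- hex_key: Steel hex key, 80 mm, lying on the notebook; a bystander.
- side_cutters: Red-handled side cutters, 140 mm, lying at the back right; a bystander.
- power_meter: Yellow hand-held meter, 165 mm, lying at the left; a bystander.
- alcohol_bottle: White-capped bottle, 40 mm across, 96 mm high, standing at the left; a bystander.
Not all that is in view belongs to the job. Of the things that look like the part that bears collar_center, take the one that is farthest to the robot's right at the start.

How it is judged (in metres and radians):
On the way:
1. the flat faces the front panel (within about 15 degrees) with a finger pressed on it, the collar not yet on the shaft (x of spindle_c0 in the frame of shaft_end below -0.00543 m and contact force between the fingers and spindle_c0 above 2 N and horizontal distance between collar_center and shaft_end above 0.06 m), for 0.2 s.
At the end, for the whole second after the job is handed in: Still held by the fingers, not by the shaft (under 10 N on it), and at rest: collar top flush with the shaft end within 4 mm, centred within 3 mm, level within 6 degrees, screw on the flat and facing the front panel within 15 degrees (z of collar_top in the frame of shaft_end between -0.004 and 0.004 m and horizontal distance between collar_center and shaft_end below 0.003 m and angle between collar_center's own z axis and vertical below 0.1 rad and angle between the x axis of collar_center and the x axis of shaft_end, either way round below 0.26 rad and x of collar_screw in the frame of shaft_end below -0.02 m and x of spindle_c0 in the frame of shaft_end below -0.005 m and contact force between the fingers and collar above 3 N and contact force between collar and rewinder below 10 N and linear speed of collar below 0.02 m/s); the arm keeps its last pose, push and grip.
It fails at once if the collar is forced on the rewinder (over 40 N) (contact force between collar and rewinder above 40 N).
It fails at once if a bystander is moved more than 3 cm (distance of any of hex_key, side_cutters, power_meter, alcohol_bottle from where it was at the start of the episode above 0.03 m).
It also fails if it takes over 64 s, if anything falls off the work surface, if the arm or the gripper's body presses on something with over 40 N, if the wrist force passes 120 N, or if a joint passes its speed limit or range.

## Working session

There is one attempt and no reset: what is moved stays moved. The work goes in short steps, Python scripts to look and compute and a tool call to move; the robot and the scene stay as the last step left them, time stands still between calls to the robot, and variables do not carry over. Pictures are saved under pics/ and viewed, at most 10 in all, crops included, and the job is handed in when it is done.

Besides the shell and the picture viewer there is one more tool, called by a JSON object that holds its "api" and its "payload". move_arm: Moves the arm, as the interface text tells. Its arguments: {"type":"object","properties":{"rows":{"type":"array"},"newtons":{"type":"number"}},"required":["rows"]}

```bash
mkdir -p pics; ls; cat > h.py <<'E'
import numpy as np, cv2
from bench import env
from scipy.spatial.transform import Rotation as R
def save(p,n): cv2.imwrite('pics/'+n, cv2.cvtColor(p['img'],cv2.COLOR_RGB2BGR))
def proj(p,X):
    K=np.array([[p['fx'],0,p['cx']],[0,p['fy'],p['cy']],[0,0,1.]])
    return cv2.projectPoints(np.float64(X).reshape(-1,3),np.float64(p['rvec']),np.float64(p['tvec']),K,None)[0].reshape(-1,2)
def ray(p,uv,z):
    Rm=cv2.Rodrigues(np.float64(p['rvec']))[0]; c=-Rm.T@np.float64(p['tvec'])
    d=Rm.T@np.array([(uv[0]-p['cx'])/p['fx'],(uv[1]-p['cy'])/p['fy'],1]); return c+d*(z-c[2])/d[2]
E
python3 - <<'E'
from h import *
ps=[env.read_camera(n) for n in('side','top')]
save({'img':ps[0]['img']},'s0.png');save(ps[1],'t0.png')
for p in ps:
    Rm=cv2.Rodrigues(np.float64(p['rvec']))[0]; print('cam',-Rm.T@np.float64(p['tvec']),p['fx'])
    for t in['rewinder','shaft_end','collar_center','collar_screw','collar_top','hex_key','side_cutters','power_meter','alcohol_bottle']:
        for d in env.spot_point(p,t)[:4]: print(t,round(d['score'],2),np.round(d['at'],0))
s=env.read_state();print(s['tcp_pos'],s['orientation'],s['width'],s['t'])
E
```

```text
pics
cam [ 390.71377776 -904.6226919   594.73409074] 377.68566996470435
rewinder 0.76 [530.  47.  -0.]
shaft_end 0.89 [533.  47. 144.]
collar_center 0.63 [ 531. -203.    9.]
collar_center 0.58 [ 508. -109.   10.]
collar_screw 0.61 [ 490. -108.   12.]
collar_screw 0.56 [ 502. -193.    8.]
collar_top 0.7 [ 514. -115.   19.]
collar_top 0.57 [ 527. -206.   21.]
hex_key 0.46 [ 569. -376.    7.]
side_cutters 0.92 [ 669. -212.    1.]
power_meter 0.97 [465. 374.   1.]
alcohol_bottle 0.81 [602. 354.   2.]
cam [ 407.67551337  -22.48271849 1269.70044866] 399.5562300147752
rewinder 0.59 [533.  49.   2.]
rewinder 0.39 [465. 370.   1.]
collar_center 0.62 [ 528. -205.    5.]
collar_center 0.48 [ 514. -115.    8.]
collar_screw 0.66 [ 510. -192.    9.]
collar_screw 0.61 [ 490. -110.    9.]
collar_top 0.45 [ 514. -115.   22.]
collar_top 0.41 [ 523. -207.   18.]
hex_key 0.57 [ 573. -379.    4.]
side_cutters 0.65 [ 667. -214.    0.]
side_cutters 0.57 [533.  50. 148.]
power_meter 0.95 [460. 371.   1.]
alcohol_bottle 0.67 [600. 361.   1.]
[ 279.05208397 -559.28366127  231.32393173] [9.73350711e-01 2.29321591e-01 8.20466923e-06 2.48787312e-05] 85.590319757953 1.0
```

View pics/s0.png

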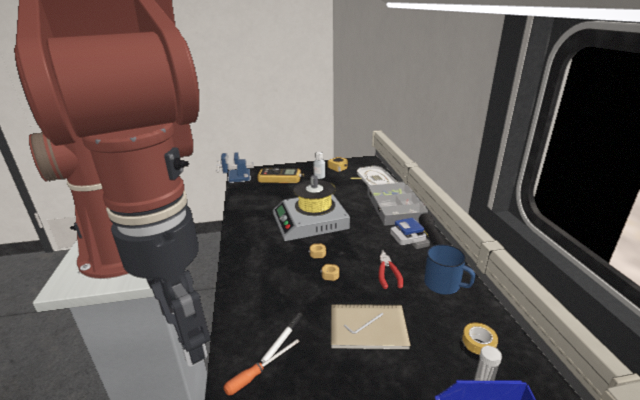

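View pics/t0.png

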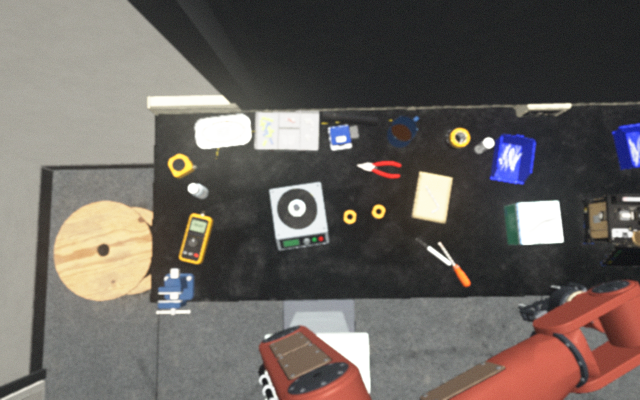

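```bash
python3 - <<'E'
from h import *
s,t=env.read_camera('side'),env.read_camera('top')
def cr(p,u,v,w,h,f): return cv2.resize(p['img'][v:v+h,u:u+w],(w*f,h*f),interpolation=cv2.INTER_CUBIC)
a=cr(t,265,175,66,75,6); b=cr(s,270,175,66,75,6); c=cr(t,340,200,50,18,8); d=cr(s,300,240,50,18,8)
# panels 396x450 x2; 400x144 x2
o=np.zeros((594,800,3),np.uint8); o[:450,:396]=a;o[:450,400:796]=b;o[450:594,:400]=c;o[450:594,400:]=d
save({'img':o},'c1.png')
z=lambda u,v,h: ray(t,(u,v),h)
print(proj(t,[[530,48,148],[530,48,137]]),proj(s,[[530,48,148],[530,48,126]]))
E
```

```text
[[295.59779378 207.58427819]
 [295.84486734 207.99786724]] [[312.58033728 176.37280573]
 [312.83373897 183.41885179]]
```

View pics/c1.png

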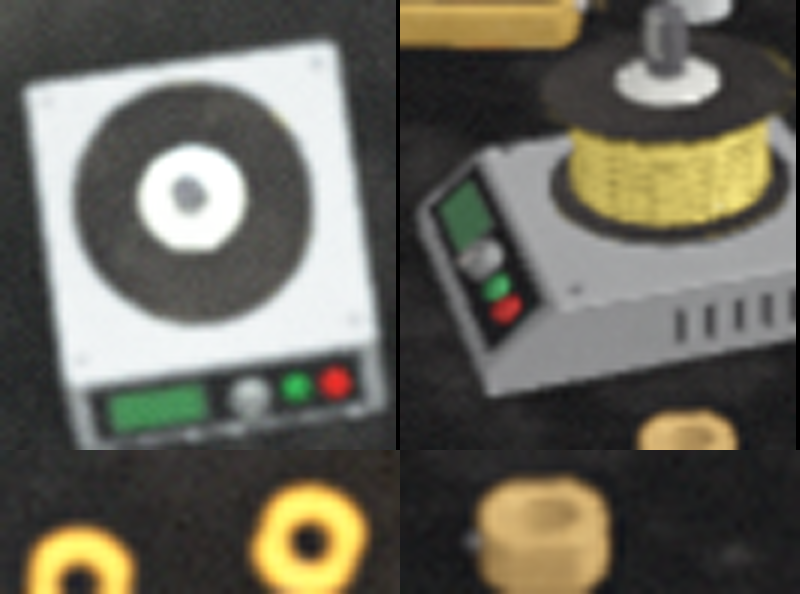

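```bash
cat >> h.py <<'E'
def go(target,yaw_y=None):
    "shift in tool axes (cm) to target tcp (mm) and turn about tool z (deg) to have tool y at world yaw"
    s=env.read_state(); M=R.from_quat(s['orientation']).as_matrix()
    y=np.degrees(np.arctan2(M[1,1],M[0,1])); d=M.T@(np.array(target)-s['tcp_pos'])/10
    out=['shift cm',np.round(d,2).tolist(),'tooly yaw',round(y,2)]
    if yaw_y is not None: out+=['turn',round(-((yaw_y-y+180)%360-180),2)]
    print(*out); return s
def st():
    s=env.read_state(); print('t',s['t'],'tcp',np.round(s['tcp_pos'],1),'w',round(s['width'],2),'F',np.round(s['wrist_force'],1),'M',np.round(s['moment'],2),'g',np.round(s['grasp_force'],1),'j6',round(s['joint_pos'][5],2))
E
python3 - <<'E'
from h import *
s,t=env.read_camera('side'),env.read_camera('top')
C=[ray(t,(265+u/6,175+v/6),48) for u,v in((25,90),(335,42),(380,345),(70,388))]
for i in range(4):
    d=C[(i+1)%4]-C[i]; print(np.round(C[i][:2]),np.hypot(*d[:2]),np.degrees(np.arctan2(d[1],d[0])))
g=lambda p,u,v,w,h,f: cv2.resize(p['img'][v:v+h,u:u+w],(w*f,h*f),interpolation=cv2.INTER_CUBIC)
# centroid of cone disc in top (white)
im=cv2.cvtColor(t['img'],cv2.COLOR_RGB2GRAY)[195:222,284:310]; 
def comb():
    o=np.zeros((600,800,3),np.uint8)
    o[:400,:400]=g(s,298,172,25,25,16); o[:400,400:800]=g(t,283,195,25,25,16)
    o[400:,:200]=g(s,320,262,20,20,10); o[400:,200:400]=g(t,368,201,20,20,10)
    return o
save({'img':comb()},'c2.png')
for p in(s,t): 
  for k in('collar_center','collar_screw','shaft_end'):print(k,[np.round(d['at']).tolist() for d in env.spot_point(p,k)[:2]])
go([530,48,230],9)
E
```

```text
[597. 135.] 161.75113899025834 -82.17828159333192
[619. -25.] 157.9020315526607 -172.7139514246703
[463. -45.] 159.18924972646192 96.85394451900649
[444. 113.] 155.2103757349452 8.23087226115741
collar_center [[532.0, -206.0, 10.0], [512.0, -107.0, 9.0]]
collar_screw [[493.0, -104.0, 7.0], [503.0, -196.0, 8.0]]
shaft_end []
collar_center [[527.0, -203.0, 9.0], [516.0, -116.0, 9.0]]
collar_screw [[490.0, -108.0, 8.0], [512.0, -193.0, 10.0]]
shaft_end [[530.0, 49.0, 146.0]]
shift cm [49.57, -43.13, 0.13] tooly yaw -63.48 turn -72.48
```

View pics/c2.png

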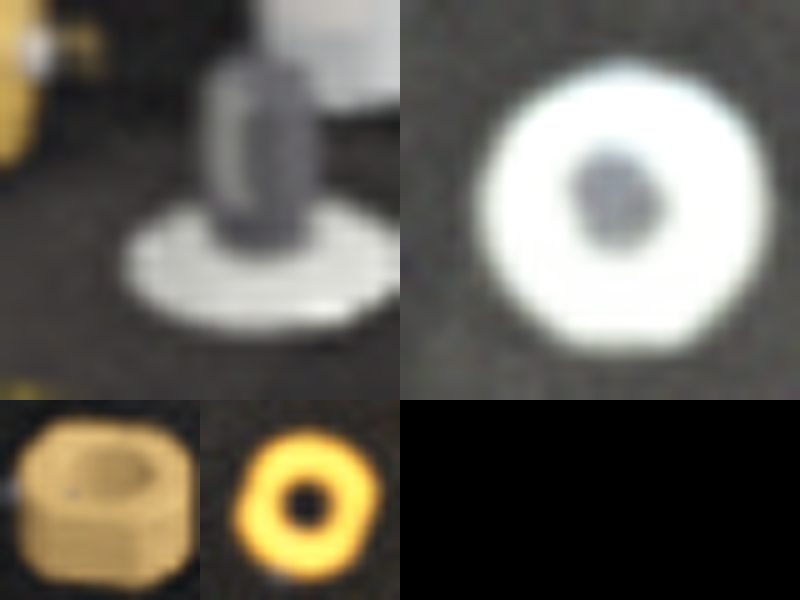

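{"api": "move_arm", "payload": {"rows": [[[4.1,-3.6,0],0,1],[[4.1,-3.6,0],0,1],[[4.1,-3.6,0],0,1],[[4.1,-3.6,0],0,1],[[4.1,-3.6,0],0,1],[[4.1,-3.6,0],0,1],[[4.1,-3.6,0],0,0.5],[[4.1,-3.6,0],0,0.2],[[4.1,-3.6,0],0,0],[[4.1,-3.6,0],0,0],[[4.1,-3.6,0],0,0],[[4.1,-3.6,0],0,0]], "newtons": 20}}

```text
t: 3.0
tcp_pos: [527.0, 48.7, 231.7]
orientation: [0.973, 0.229, 0.0, 0.0]
wrist_force: [0.5, 0.5, -0.4]
width: 42.6
grasp_force: 0.0
```

{"api": "move_arm", "payload": {"rows": [[[0,0,0],-10.4,0],[[0,0,0],-10.4,0],[[0,0,0],-10.4,0],[[0,0,0],-10.4,0],[[0,0,0],-10.4,0],[[0,0,0],-10.4,0],[[0,0,0],-10.4,0],[[0,0,0],-10.4,0],[[0,0,0],0,0]]}}

```text
t: 4.12
tcp_pos: [526.5, 46.9, 231.4]
orientation: [0.576, 0.817, 0.0, 0.0]
wrist_force: [0.5, 0.2, -1.1]
width: 42.8
grasp_force: 0.0
```

```bash
python3 - <<'E'
from h import *
st(); go([531,48,180],20)
s,t=env.read_camera('side'),env.read_camera('top')
g=lambda p,u,v,w,h,f: cv2.resize(p['img'][v:v+h,u:u+w],(w*f,h*f),interpolation=cv2.INTER_CUBIC)
save({'img':np.hstack([g(s,270,120,90,100,4),g(t,250,160,90,100,4)])},'c3.png')
E
```

```text
t 4.125 tcp [526.5  46.9 231.4] w 42.77 F [ 0.5  0.2 -1.1] M [-0.01 -0.05  0.07] g 0.0 j6 -0.39
shift cm [-0.05, 0.46, 5.14] tooly yaw 19.59 turn -0.41
```

View pics/c3.png

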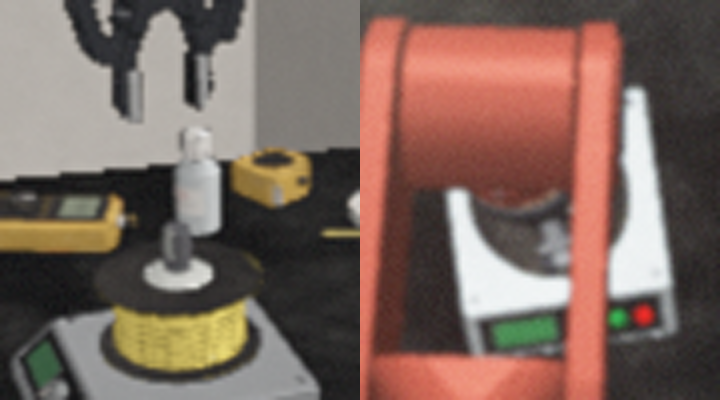

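{"api": "move_arm", "payload": {"rows": [[[0,0.45,2.0],0,0],[[0,0,2.0],0,0],[[0,0,2.0],0,0],[[0,0,2.0],0,0],[[0,0,1.5],0,0],[[0,0,1.0],0,0],[[0,0,0.45],0,0],[[0,0,0],0,0]]}}

```text
t: 5.22
tcp_pos: [530.8, 48.5, 121.9]
orientation: [0.576, 0.818, 0.0, 0.0]
wrist_force: [-0.8, -0.4, 0.1]
width: 42.3
grasp_force: 0.0
```

{"api": "move_arm", "payload": {"rows": [[[0,0,0],0,-0.3],[[0,0,0],0,-0.4],[[0,0,0],0,-0.5],[[0,0,0],0,-0.6],[[0,0,0],0,-0.7]]}}

```text
t: 5.85
tcp_pos: [533.4, 49.1, 123.0]
orientation: [0.576, 0.818, 0.002, 0.002]
wrist_force: [5.4, 2.7, -0.7]
width: 18.7
grasp_force: 19.6
```

```bash
python3 -c "
from h import *
st(); go([531,48,122],20)"
```

```text
t 5.85 tcp [533.4  49.1 123. ] w 18.7 F [ 5.4  2.7 -0.7] M [ 0.3  -0.74  0.06] g 19.6 j6 -0.38
shift cm [-0.03, -0.27, 0.1] tooly yaw 19.7 turn -0.3
```

{"api": "move_arm", "payload": {"rows": [[[0,0.1,0],0,-1],[[0,0,0],0,-1],[[0,0,0],0,-1],[[0,0,0],0,-1]], "newtons": 40}}

```text
t: 6.35
tcp_pos: [533.6, 49.3, 123.0]
orientation: [0.576, 0.818, 0.002, 0.002]
wrist_force: [5.4, 2.4, 0.8]
width: 17.6
grasp_force: 39.3
```

```bash
python3 -c "
from h import *
st(); go([531,48,122],7.5)"
```

```text
t 6.35 tcp [533.6  49.3 123. ] w 17.56 F [5.4 2.4 0.8] M [ 0.19 -0.34  0.02] g 39.3 j6 -0.38
shift cm [-0.03, -0.29, 0.1] tooly yaw 19.71 turn 12.21
```

{"api": "move_arm", "payload": {"rows": [[[0,0,0],0,-1],[[0,0.1,0],0,-1],[[0,0,0],0,-1],[[0,0,0],0,-1]], "newtons": 90}}

```text
t: 6.85
tcp_pos: [534.1, 49.4, 123.3]
orientation: [0.576, 0.818, 0.001, 0.001]
wrist_force: [5.4, 2.6, 3.8]
width: 15.0
grasp_force: 88.0
```

```bash
python3 -c "
from h import *
st(); go([531,48,122],7.5)"
```

```text
t 6.85 tcp [534.1  49.4 123.3] w 15.05 F [5.4 2.6 3.8] M [-0.    0.32  0.01] g 88.0 j6 -0.38
shift cm [-0.03, -0.34, 0.13] tooly yaw 19.73 turn 12.23
```

{"api": "move_arm", "payload": {"rows": [[[0,0,0],0,-0.4],[[0,-0.2,-0.4],0,-0.4],[[0,0,-0.4],0,-0.5],[[0,0,0],0,-0.7],[[0,0,0],0,-0.7],[[0,0,0],0,-0.7],[[0,0,0],0,-0.7]], "newtons": 20}}

```text
t: 7.72
tcp_pos: [534.5, 49.7, 130.7]
orientation: [0.576, 0.817, 0.004, 0.003]
wrist_force: [10.1, 4.0, -6.2]
width: 15.4
grasp_force: 22.0
```

```bash
python3 -c "
from h import *
st(); go([532,48.5,130],7.5)"
```

```text
t 7.725 tcp [534.5  49.7 130.7] w 15.42 F [10.1  4.  -6.2] M [ 0.65 -1.53 -0.02] g 22.0 j6 -0.38
shift cm [-0.03, -0.28, 0.07] tooly yaw 19.66 turn 12.16
```

{"api": "move_arm", "payload": {"rows": [[[0,0.2,0],0,-0.8],[[0,0,0],3,-0.8],[[0,0,0],3,-0.8],[[0,0,0],3,-0.8],[[0,0,0],3.2,-0.8],[[0,0,0],0,-0.8],[[0,0,0],0,-0.8],[[0,0,0],0,-0.8]], "newtons": 40}}

```text
t: 8.72
tcp_pos: [534.8, 49.4, 130.8]
orientation: [0.659, 0.752, 0.002, 0.002]
wrist_force: [4.6, 2.4, -2.1]
width: 14.7
grasp_force: 40.0
```

```bash
python3 - <<'E'
from h import *
st(); go([532,48.5,130],7.5)
s=env.read_camera('side')
save({'img':cv2.resize(s['img'][130:220,270:360],(540,540),interpolation=cv2.INTER_CUBIC)},'c4.png')
E
```

```text
t 8.725 tcp [534.8  49.4 130.8] w 14.67 F [ 4.6  2.4 -2.1] M [ 0.29 -0.8  -0.03] g 40.0 j6 -0.17
shift cm [-0.06, -0.29, 0.08] tooly yaw 7.48 turn -0.02
```

View pics/c4.png

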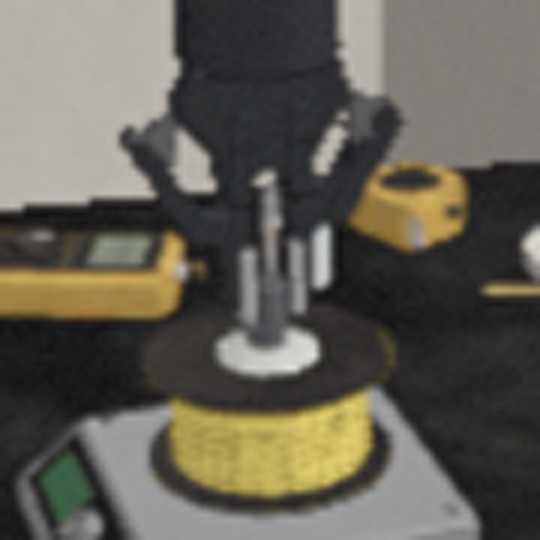

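{"api": "move_arm", "payload": {"rows": [[[0,0,0],0,-0.3],[[0,0,0],0,-0.2],[[0,0,-2],0,-0.1],[[0,0,-4],0,0.2],[[-4,0,-1],-10,0.4],[[0,0,0],-10,0.4],[[0,0,0],-10,0.4],[[0,0,0],-10,0.4],[[0,0,0],-10,0.4],[[0,0,0],-8.5,0.4],[[0,0,0],0,0.4]], "newtons": 30}}

```text
t: 10.15
tcp_pos: [537.2, 9.4, 199.5]
orientation: [0.209, 0.978, -0.0, -0.001]
wrist_force: [0.4, 0.5, 0.1]
width: 59.4
grasp_force: 0.0
```

```bash
python3 - <<'E'
from h import *
st(); go([529,-205,120],66)
E
```

```text
t 10.15 tcp [537.2   9.4 199.5] w 59.44 F [0.4 0.5 0.1] M [ 0.05  0.01 -0.01] g 0.0 j6 -1.26
shift cm [-8.02, -19.9, 7.95] tooly yaw 65.91 turn -0.09
```

Move over the collar's approach, staying above, then look.

{"api": "move_arm", "payload": {"rows": [[[-2,-5,0],0,0.4],[[-2,-5,0],0,0.4],[[-2,-5,1],0,0.4],[[-2,-4.9,2],0,0.4],[[0,0,3],0,0.4],[[0,0,0],0,0.4]]}}

```text
t: 10.9
tcp_pos: [527.2, -204.2, 136.7]
orientation: [0.209, 0.978, 0.001, -0.004]
wrist_force: [-0.6, 0.3, -0.3]
width: 60.0
grasp_force: 0.0
```

```bash
python3 - <<'E'
from h import *
st()
s,t=env.read_camera('side'),env.read_camera('top')
g=lambda p,u,v,w,h,f: cv2.resize(p['img'][v:v+h,u:u+w],(w*f,h*f),interpolation=cv2.INTER_CUBIC)
save({'img':np.hstack([g(s,300,215,60,80,7),g(s,300,168,30,45,12)[:540,:360].copy() if False else np.zeros((560,1,3),np.uint8),cv2.resize(g(s,300,168,25,40,14),(350,560))])},'c5.png')
for p in(s,t): 
  for k in('collar_center','collar_screw','shaft_end'):print(k,[(round(d['score'],2),np.round(d['at']).tolist()) for d in env.spot_point(p,k)[:2]])
print(proj(s,[[529,-205,10]]))
E
```

```text
t 10.9 tcp [ 527.2 -204.2  136.7] w 60.0 F [-0.6  0.3 -0.3] M [ 0.01  0.05 -0.01] g 0.0 j6 -1.64
collar_center [(0.76, [532.0, -205.0, 7.0]), (0.53, [508.0, -112.0, 8.0])]
collar_screw [(0.56, [490.0, -106.0, 5.0]), (0.49, [504.0, -192.0, 8.0])]
shaft_end [(0.93, [530.0, 50.0, 146.0])]
collar_center [(0.62, [515.0, -113.0, 9.0]), (0.41, [524.0, -202.0, 5.0])]
collar_screw [(0.48, [491.0, -111.0, 8.0]), (0.37, [510.0, -191.0, 9.0])]
shaft_end [(0.67, [531.0, 49.0, 148.0]), (0.39, [535.0, 48.0, 136.0])]
[[330.94576138 272.38834282]]
```

View pics/c5.png

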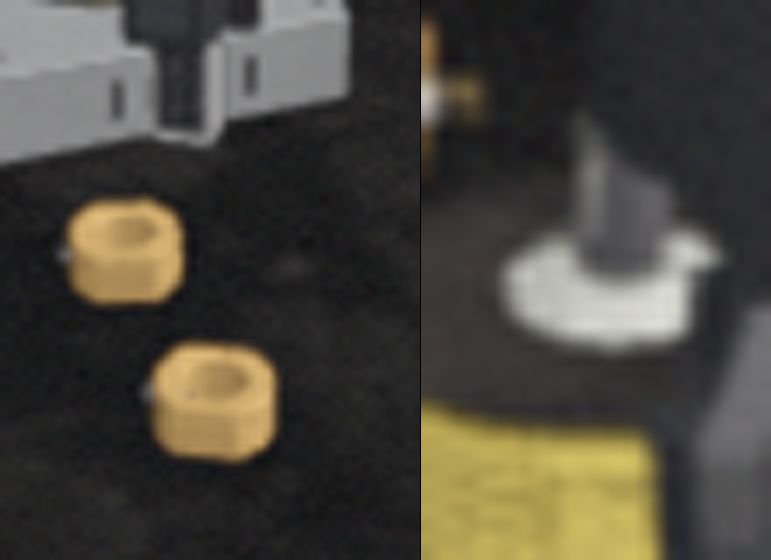

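```bash
python3 - <<'E'
from h import *
s=env.read_camera('side')
a=ray(s,(300+148/7,215+392/7),10); print(a, np.degrees(np.arctan2(-(a[1]+205),-(a[0]-529))))
for th in(-15,-20,-25,-30,-35):
    c,d=np.cos(np.radians(th)),np.sin(np.radians(th)); Rz=np.array([[c,-d],[d,c]])
    L=np.sqrt(400-17**2)
    P=[np.r_[Rz@v+[529,-205],z] for v,z in(([-L,-17],0),([L,-17],0),([-L,-17],20),([L,-17],20),([-24,0],10))]
    print(th,np.round((proj(s,P)-[300,215])*7).tolist())
go([529,-205,70])
E
```

```text
[ 506.97554931 -195.1573891    10.        ] -24.079615941921368
-15 [[183.0, 456.0], [245.0, 459.0], [182.0, 410.0], [245.0, 412.0], [147.0, 399.0]]
-20 [[179.0, 454.0], [241.0, 460.0], [178.0, 408.0], [240.0, 414.0], [147.0, 395.0]]
-25 [[175.0, 452.0], [236.0, 462.0], [174.0, 405.0], [235.0, 415.0], [149.0, 391.0]]
-30 [[172.0, 450.0], [231.0, 463.0], [171.0, 403.0], [230.0, 416.0], [150.0, 388.0]]
-35 [[169.0, 447.0], [226.0, 463.0], [167.0, 400.0], [225.0, 416.0], [153.0, 384.0]]
shift cm [0.15, -0.1, 7.08] tooly yaw 66.05
```

{"api": "move_arm", "payload": {"rows": [[[0.15,-0.1,3],0,0.4],[[0,0,3],0,0.4],[[0,0,3],0,0.4],[[0,0,2],0,0.4],[[0,0,1.4],0,0.4],[[0,0,0.7],0,0.4],[[0,0,0],0,0.1],[[0,0,0],0,-0.1],[[0,0,0],0,-0.3],[[0,0,0],0,-0.5],[[0,0,0],0,-0.5],[[0,0,0],0,-0.5]], "newtons": 40}}

```text
t: 12.85
tcp_pos: [529.3, -205.7, 10.0]
orientation: [0.208, 0.978, -0.0, 0.001]
wrist_force: [0.4, -0.1, 5.9]
width: 32.8
grasp_force: 40.5
```

```bash
python3 - <<'E'
from h import *
st(); go([529,-205,6],66)
E
```

```text
t 12.85 tcp [ 529.3 -205.7   10. ] w 32.8 F [ 0.4 -0.1  5.9] M [ 0.01 -0.02 -0.  ] g 40.5 j6 -1.65
shift cm [0.06, 0.05, 0.4] tooly yaw 66.02 turn 0.02
```

{"api": "move_arm", "payload": {"rows": [[[0,0,0],0,-0.1],[[0,0,0],0,0],[[0,0,0],0,0]]}}

```text
t: 13.22
tcp_pos: [527.6, -204.9, 8.2]
orientation: [0.208, 0.978, 0.0, -0.001]
wrist_force: [0.1, -0.7, -0.1]
width: 42.4
grasp_force: 0.0
```

```bash
python3 - <<'E'
from h import *
st(); go([529,-205,6],66)
E
```

```text
t 13.225 tcp [ 527.6 -204.9    8.2] w 42.36 F [ 0.1 -0.7 -0.1] M [-0.02 -0.05 -0.04] g 0.0 j6 -1.65
shift cm [-0.13, 0.04, 0.22] tooly yaw 66.02 turn 0.02
```

{"api": "move_arm", "payload": {"rows": [[[-0.1,0,0.25],0,0],[[0,0,0.2],0,0],[[0,0,0],0,-0.3],[[0,0,0],0,-0.4],[[0,0,0],0,-0.4],[[0,0,0],0,-0.4]]}}

```text
t: 13.98
tcp_pos: [528.9, -205.4, 4.0]
orientation: [0.208, 0.978, 0.0, -0.0]
wrist_force: [0.3, 0.7, -1.7]
width: 32.8
grasp_force: 40.2
```

```bash
python3 - <<'E'
from h import *
st(); go([529,-205,6],66)
E
```

```text
t 13.975 tcp [ 528.9 -205.4    4. ] w 32.81 F [ 0.3  0.7 -1.7] M [ 0.05  0.05 -0.01] g 40.2 j6 -1.65
shift cm [0.0, 0.04, -0.2] tooly yaw 66.02 turn 0.02
```

{"api": "move_arm", "payload": {"rows": [[[0,0,-1],0,-0.4],[[0,0,-4],0,-0.4],[[0,0,-4],0,-0.4],[[0,0,-4],0,-0.4],[[0,0,-4],0,-0.4],[[0,0,-2],0,-0.4],[[0,0,0],-8,-0.4],[[0,0,0],-8,-0.4],[[0,0,0],-8,-0.4],[[0,0,0],-7.5,-0.4],[[0,0,0],0,-0.4]]}}

```text
t: 15.35
tcp_pos: [528.5, -205.2, 193.5]
orientation: [-0.065, 0.998, 0.0, -0.001]
wrist_force: [0.5, 0.7, -1.4]
width: 32.7
grasp_force: 40.3
```

```bash
python3 - <<'E'
from h import *
st(); go([532.5,48.5,195],97.5)
s,t=env.read_camera('side'),env.read_camera('top')
for p in(s,t): 
  for k in('collar_center','collar_top','collar_screw','shaft_end'):print(k,[(round(d['score'],2),np.round(d['at']).tolist()) for d in env.spot_point(p,k)[:2]])
g=lambda p,u,v,w,h,f: cv2.resize(p['img'][v:v+h,u:u+w],(w*f,h*f),interpolation=cv2.INTER_CUBIC)
u,v=proj(s,[env.read_state()['tcp_pos']])[0].astype(int); print(u,v)
o=np.hstack([g(s,u-25,v-35,50,60,8),g(s,300,165,45,60,8)[:, :360]]); save({'img':o},'c6.png')
E
```

```text
t 15.35 tcp [ 528.5 -205.2  193.5] w 32.75 F [ 0.5  0.7 -1.4] M [-0.01 -0.02 -0.01] g 40.3 j6 -2.19
shift cm [-3.67, 25.11, -0.13] tooly yaw 97.43 turn -0.07
collar_center [(0.48, [529.0, -206.0, 197.0])]
collar_top [(0.64, [512.0, -114.0, 19.0]), (0.52, [526.0, -206.0, 214.0])]
collar_screw [(0.71, [492.0, -107.0, 11.0]), (0.43, [497.0, -210.0, 198.0])]
shaft_end [(0.76, [532.0, 50.0, 146.0]), (0.68, [670.0, -211.0, -1.0])]
collar_center [(0.58, [514.0, -117.0, 10.0])]
collar_top [(0.65, [515.0, -115.0, 20.0])]
collar_screw [(0.62, [488.0, -108.0, 8.0])]
shaft_end [(0.72, [530.0, 52.0, 149.0])]
330 205
```

View pics/c6.png

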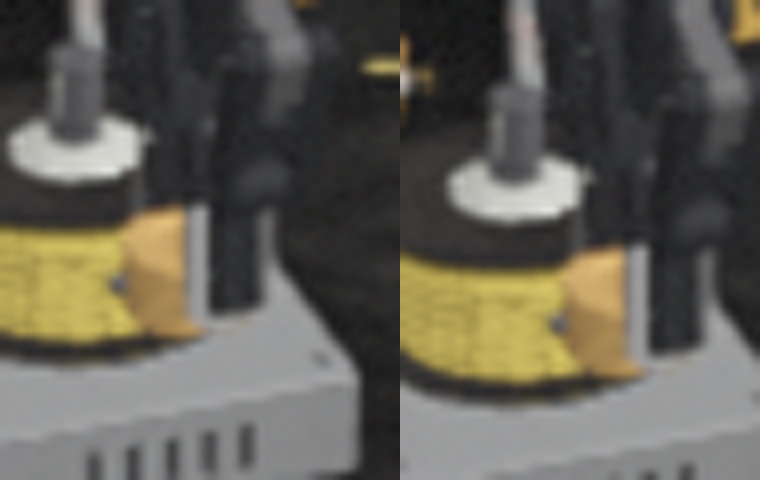

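```bash
python3 - <<'E'
from h import *
s=env.read_camera('side'); T=env.read_state()['tcp_pos']
a=np.radians(187.5); n=np.array([np.cos(a),np.sin(a),0])
for k in(-4,0,4): print(k,proj(s,[T+[0,0,6]+n*(24+k)]), (proj(s,[T+[0,0,6]+n*(24+k)])-[305,170])*8)
# fit colar left edge at: n*18ish
E
```

```text
-4 [[321.34963947 204.34676944]] [[130.79711577 274.77415555]]
0 [[319.56995452 204.6601969 ]] [[116.5596362  277.28157518]]
4 [[317.78578737 204.97441373]] [[102.28629898 279.79530984]]
```

{"api": "move_arm", "payload": {"rows": [[[-0.7,4.2,0],0,-0.4],[[-0.7,4.2,0],0,-0.4],[[-0.7,4.2,0],0,-0.4],[[-0.7,4.2,0],0,-0.4],[[-0.5,4.2,0],0,-0.4],[[-0.4,4.1,0],0,-0.4],[[0,0,1],0,-0.4],[[0,0,1],0,-0.4],[[0,0,0],0,-0.4],[[0,0,0],0,-0.4]]}}

```text
t: 17.15
tcp_pos: [533.0, 47.2, 174.1]
orientation: [-0.065, 0.998, -0.0, -0.0]
wrist_force: [0.1, -0.4, -1.6]
width: 33.3
grasp_force: 40.4
```

```bash
python3 - <<'E'
from h import *
st(); go([532.7,48.7,162],97.5)
s,t=env.read_camera('side'),env.read_camera('top')
for p in(s,t): 
  for k in('collar_center','collar_top','collar_screw','shaft_end'):print(k,[(round(d['score'],2),np.round(d['at']).tolist()) for d in env.spot_point(p,k)[:2]])
g=lambda p,u,v,w,h,f: cv2.resize(p['img'][v:v+h,u:u+w],(w*f,h*f),interpolation=cv2.INTER_CUBIC)
save({'img':np.hstack([g(s,295,145,40,55,10),g(t,275,180,40,55,10)[:,:400]])},'c7.png')
E
```

```text
t 17.15 tcp [533.   47.2 174.1] w 33.31 F [ 0.1 -0.4 -1.6] M [-0.   -0.02  0.01] g 40.4 j6 -1.74
shift cm [0.01, 0.16, 1.21] tooly yaw 97.42 turn -0.08
collar_center [(0.73, [513.0, -106.0, 6.0]), (0.45, [535.0, 44.0, 182.0])]
collar_top [(0.55, [531.0, 46.0, 193.0]), (0.5, [512.0, -114.0, 23.0])]
collar_screw [(0.62, [491.0, -108.0, 11.0]), (0.5, [503.0, 44.0, 178.0])]
shaft_end [(0.69, [530.0, 47.0, 145.0]), (0.34, [507.0, 44.0, 175.0])]
collar_center [(0.64, [516.0, -116.0, 12.0]), (0.21, [535.0, 48.0, 0.0])]
collar_top [(0.56, [513.0, -112.0, 21.0]), (0.18, [666.0, -213.0, -1.0])]
collar_screw [(0.66, [493.0, -110.0, 4.0])]
shaft_end [(0.94, [531.0, 50.0, 149.0])]
```

View pics/c7.png

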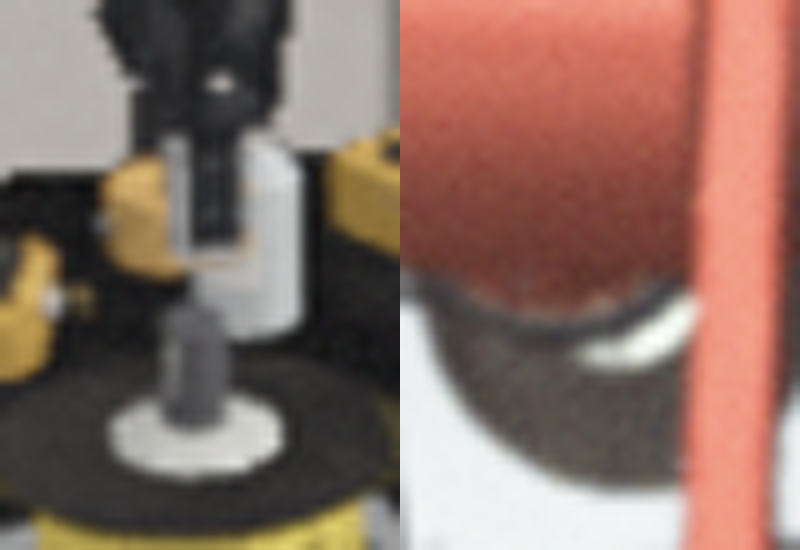

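```bash
python3 - <<'E'
from h import *
T=np.array(env.read_state()['tcp_pos'])
ps=[env.read_camera('side') for _ in range(4)]; s=ps[0]
im=np.mean([p['img'] for p in ps],0)
def cyl(c,r,z,n=72):
    a=np.linspace(0,2*np.pi,n); return np.c_[c[0]+r*np.cos(a),c[1]+r*np.sin(a),np.full(n,z)]
b=im[:,:,0]-im[:,:,2]
np.set_printoptions(linewidth=200,precision=0,suppress=True)
print('tcp',T)
for v in(162,164,166,168,170,171,172): print(v,b[v,300:326])
print('red rows shaft')
for v in(178,180,182,184): print(v,im[v,305:325].mean(1))
np.set_printoptions(precision=2,suppress=True)
for z in(T[2]-4,T[2]+6,T[2]+16): q=proj(s,cyl(T,20,z)); print('collar',z,q.min(0),q.max(0))
for z in(130,137,144): q=proj(s,cyl([532.7,48.7],10,z)); print('shaft',z,q.min(0),q.max(0),q.mean(0))
E
```

```text
tcp [533.  48. 174.]
162 [ 6.  5.  6.  4.  7. 40. 79. 97. 97. 98. 92. 50.  3.  0. -2. -3. -3. -4.  2. 14. 10. -2. -3. -3. -4. -2.]
164 [-0.  0.  0. -2. 12. 57. 86. 93. 95. 96. 91. 49.  2.  0. -2. -4. -4. -4.  2. 13. 10. -2. -2. -2. -1. -1.]
166 [ 0.  0.  1. -2.  0. 18. 50. 75. 78. 82. 85. 57.  4.  0. -1. -4. -4. -4.  1. 16. 12. -1. -2. -2. -3. -2.]
168 [ 1. -2. -1. -0.  1. 22. 57. 75. 80. 83. 83. 54.  3.  0. -2. -4. -3. -2.  1. 10.  8.  0. -3. -2. -2. -1.]
170 [62. 12. -2. -0.  2. 24. 54. 73. 79. 81. 82. 71. 36. 13.  8.  8. 10. 12. 13. 14.  6.  0. -2. -2. -3. -2.]
171 [72. 18. -1. -1. -2.  2. 20. 47. 68. 76. 80. 83. 74. 51. 30. 26. 31. 31. 19.  8.  6.  1. -2. -2. -2. -1.]
172 [62. 14. -0.  3.  0. -3. -2.  8. 22. 32. 39. 44. 37. 19.  6.  6.  8.  8.  8.  8.  6.  1. -2. -2. -3. -1.]
red rows shaft
178 [ 27.  27.  27.  26.  28.  37.  68.  90.  92.  93.  97. 101. 108. 135. 143. 123. 117.  97.  66.  35.]
180 [ 35.  36.  36.  37.  39.  46.  88. 111.  82.  79.  87.  93.  84.  49.  42.  40.  38.  39.  37.  36.]
182 [ 47.  47.  47.  47.  46.  51.  84. 102.  79.  78.  87.  92.  84.  55.  47.  48.  51.  50.  50.  51.]
184 [ 56.  54.  55.  62.  75.  80.  89.  93.  79.  79.  86.  92. 100. 107.  92.  65.  52.  45.  46.  47.]
collar 170.42315054087146 [306.19 166.06] [320.57 171.89]
collar 180.42315054087146 [306.05 162.79] [320.49 168.54]
collar 190.42315054087146 [305.9 159.5] [320.41 165.15]
shaft 130 [310.16 180.42] [317.22 183.5 ] [313.74 181.95]
shaft 137 [310.07 178.2 ] [317.15 181.25] [313.66 179.72]
shaft 144 [309.98 175.97] [317.09 178.99] [313.58 177.47]
```

```bash
python3 - <<'E'
from h import *
t=env.read_camera('top')
im=cv2.cvtColor(cv2.imread('pics/t0.png'),cv2.COLOR_BGR2GRAY).astype(float)
# spool black flange edge against housing? white cone centroid with filled hole
c=im[192:224,280:312]; m=cv2.resize(c,None,fx=4,fy=4,interpolation=cv2.INTER_CUBIC)>150
cn=max(cv2.findContours(m.astype(np.uint8),0,2)[0],key=cv2.contourArea); h=cv2.convexHull(cn)
(x,y),r=cv2.minEnclosingCircle(h); M=cv2.moments(h)
f=lambda a,o:(a+.5)/4-.5+o
for u,v in((x,y),(M['m10']/M['m00'],M['m01']/M['m00'])):
  for z in(111,114,116): print(z,r/4,ray(t,(f(u,280),f(v,192)),z))
# shaft end dark
w=np.clip(140-cv2.GaussianBlur(im,(0,0),.01)[200:215,289:303],0,None); yy,xx=np.mgrid[200:215,289:303]
u,v=(w*xx).sum()/w.sum(),(w*yy).sum()/w.sum(); print(u,v,ray(t,(u,v),140),w.sum()/100)
st(); go([533.7,48.7,170],97.5)
E
```

```text
111 9.227935791015625 [533.95273452  47.54044647 111.        ]
114 9.227935791015625 [533.62578923  47.35914897 114.        ]
116 9.227935791015625 [533.40782569  47.23828397 116.        ]
111 9.227935791015625 [534.01631326  47.49017639 111.        ]
114 9.227935791015625 [533.68920335  47.30900905 114.        ]
116 9.227935791015625 [533.47113007  47.18823082 116.        ]
289.82215743440236 203.55685131195335 [542.71626309  64.82624697 140.        ] 3.43
t 17.9 tcp [533.   48.2 174.3] w 33.06 F [ 1.1  0.5 -1.9] M [-0.01 -0.    0.02] g 40.4 j6 -1.74
shift cm [-0.08, 0.04, 0.43] tooly yaw 97.52 turn 0.02
```

{"api": "move_arm", "payload": {"rows": [[[-0.1,-0.04,0.8],0,-0.4],[[0,0,0.8],0,-0.4],[[0,0,0.4],0,-0.4],[[0,0,0.2],0,-0.4],[[0,0,0.2],0,-0.4],[[0,0,0],0,-0.4],[[0,0,0],0,-0.4]]}}

```text
t: 18.77
tcp_pos: [534.2, 47.9, 150.5]
orientation: [-0.066, 0.998, -0.0, 0.0]
wrist_force: [0.5, -0.6, -1.2]
width: 32.8
grasp_force: 40.5
```

```bash
python3 - <<'E'
from h import *
st(); go([533.7,48.7,132],97.5)
E
```

```text
t 18.775 tcp [534.2  47.9 150.5] w 32.78 F [ 0.5 -0.6 -1.2] M [-0.    0.01 -0.07] g 40.5 j6 -1.74
shift cm [0.04, 0.09, 1.85] tooly yaw 97.52 turn 0.02
```

{"api": "move_arm", "payload": {"rows": [[[0,0,0.2],0,-0.4],[[0,0,0.2],0,-0.4],[[0,0,0],0,-0.4],[[0,0,0],0,-0.4]]}}

```text
t: 19.27
tcp_pos: [534.5, 48.1, 146.4]
orientation: [-0.066, 0.998, 0.0, 0.001]
wrist_force: [2.2, 1.6, -2.5]
width: 32.7
grasp_force: 40.4
```

```bash
python3 - <<'E'
from h import *
st(); go([533.7,48.7,132],97.5)
E
```

```text
t 19.275 tcp [534.5  48.1 146.4] w 32.66 F [ 2.2  1.6 -2.5] M [ 0.26 -0.46 -0.03] g 40.4 j6 -1.74
shift cm [0.07, 0.07, 1.44] tooly yaw 97.51 turn 0.01
```

{"api": "move_arm", "payload": {"rows": [[[-0.07,0.05,0],0,-0.4],[[0,0,0.15],0,-0.4],[[0,0,0.15],0,-0.4],[[0,0,0.1],0,-0.4],[[0,0,0],0,-0.4],[[0,0,0],0,-0.4]]}}

```text
t: 20.02
tcp_pos: [534.5, 48.4, 142.1]
orientation: [-0.066, 0.998, -0.0, -0.0]
wrist_force: [0.7, 0.1, -2.3]
width: 32.9
grasp_force: 40.4
```

```bash
python3 - <<'E'
from h import *
st(); go([533.7,48.7,132],97.5)
E
```

```text
t 20.025 tcp [534.5  48.4 142.1] w 32.93 F [ 0.7  0.1 -2.3] M [ 0.   -0.11 -0.01] g 40.4 j6 -1.74
shift cm [0.07, 0.04, 1.01] tooly yaw 97.52 turn 0.02
```

{"api": "move_arm", "payload": {"rows": [[[0,0,0.2],0,-0.4],[[0,0,0.2],0,-0.4],[[0,0,0.2],0,-0.4],[[0,0,0],0,-0.4],[[0,0,0],0,-0.4]]}}

```text
t: 20.65
tcp_pos: [534.5, 48.5, 136.2]
orientation: [-0.066, 0.998, 0.0, -0.0]
wrist_force: [0.1, -0.4, -0.7]
width: 33.0
grasp_force: 40.4
```

```bash
python3 - <<'E'
from h import *
st(); go([533.7,48.7,132],97.5)
E
```

```text
t 20.65 tcp [534.5  48.5 136.2] w 32.99 F [ 0.1 -0.4 -0.7] M [ 0.   -0.06  0.04] g 40.4 j6 -1.74
shift cm [0.08, 0.03, 0.42] tooly yaw 97.52 turn 0.02
```

{"api": "move_arm", "payload": {"rows": [[[0,0,0.2],0,-0.4],[[0,0,0.2],0,-0.4],[[0,0,0],0,-0.4],[[0,0,0],0,-0.4],[[0,0,0],0,-0.4]]}}

```text
t: 21.28
tcp_pos: [534.6, 48.4, 132.3]
orientation: [-0.066, 0.998, -0.0, -0.0]
wrist_force: [0.7, 1.0, -1.4]
width: 33.3
grasp_force: 40.4
```

```bash
python3 - <<'E'
from h import *
st(); go([533.7,48.7,132],97.5)
s=env.read_camera('side')
for k in('collar_center','collar_top','collar_screw','shaft_end'):print(k,[(round(d['score'],2),np.round(d['at']).tolist()) for d in env.spot_point(s,k)[:2]])
save({'img':cv2.resize(s['img'][150:200,290:340],(600,600),interpolation=cv2.INTER_CUBIC)},'c8.png')
c=[533.4,48.2]
a=np.radians(187.5)
f=lambda X:np.round((proj(s,X)-[290,150])*12)
print('screw',f([[c[0]+24*np.cos(a),c[1]+24*np.sin(a),138]]),'shaft end',f([[*c,148]]))
al=np.linspace(0,6.28,60);
for z in(128,148): q=f(np.c_[c[0]+20*np.cos(al),c[1]+20*np.sin(al),al*0+z]); print(z,q.min(0),q.max(0))
E
```

```text
t 21.275 tcp [534.6  48.4 132.3] w 33.31 F [ 0.7  1.  -1.4] M [ 0.05  0.   -0.01] g 40.4 j6 -1.74
shift cm [0.09, 0.04, 0.03] tooly yaw 97.52 turn 0.02
collar_center [(0.53, [513.0, -107.0, 7.0]), (0.46, [537.0, 48.0, 137.0])]
collar_top [(0.63, [532.0, 45.0, 153.0]), (0.49, [513.0, -115.0, 20.0])]
collar_screw [(0.64, [491.0, -108.0, 8.0]), (0.51, [506.0, 44.0, 139.0])]
shaft_end [(0.56, [531.0, 47.0, 148.0])]
screw [[188. 369.]] shaft end [[285. 315.]]
128 [203. 355.] [372. 429.]
148 [200. 279.] [371. 351.]
```

View pics/c8.png

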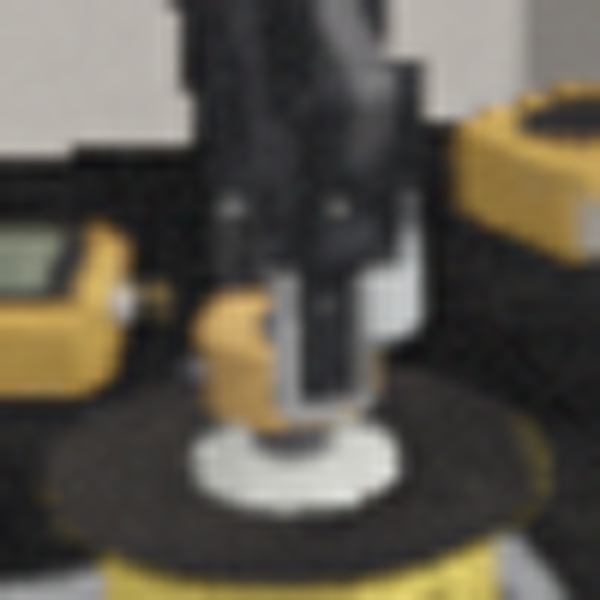

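The collar is on the shaft. The screw shows at pixel (193,370), predicted (188,369), and the lower edge is at row 430, predicted 429. The wrist forces are about 1 N, so the shaft isn't carrying it.

```bash
python3 -c "
from h import *
st(); print(env.job_done())"
```

```text
t 21.525 tcp [534.7  48.4 132.4] w 32.77 F [-0.2 -0.4 -1.5] M [ 0.03 -0.03  0.02] g 40.4 j6 -1.74
the job is handed in; nothing more can be done
None
```

I turned the flat to face the front panel with the fingers pressed on it, then slid the collar on without forcing it; it is handed in still held there at about 40 N, with its screw towards the panel and its top flush with the shaft end as far as the side camera shows. The judge's verdict was not reported back.

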